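Take the music stack apart onto its black rubber mats

ROBOT

A 6-joint arm with a two-finger parallel gripper is mounted at the origin on the work surface. World frame = base frame: x ahead of the robot, y to its left, z up, the work surface at z = 0. Lengths are in m, angles in degrees, forces in N, time in s.
With the tool pointing down it reaches from about 0.425 to 0.95 m from the base axis. Payload 14.7 kg.
Tool frame: the origin (TCP) lies on the front face of the gripper's body, between the roots of the fingers; the fingertips stand 73 mm ahead of it and the grasp point (between the pads) lies hold_point_z ahead of it (hold_point_z is the distance from the TCP to the grasp point, in m); z points along the fingers, x is the direction in which the jaws open and shut, and the axes are right-handed (so a half turn about z gives the same grasp; the last joint's range is limited). The gripper opens to 85 mm and grips with 20 to 120 N. Pads are 22 mm wide; open, the fingers measure 114 mm over their backs; the gripper's body (76 mm by 85 mm) begins 54 mm behind the grasp point. The pads swing forward as they close: fully open they stand 13 mm farther back than shut.
Start: joints at [67.689, 27.513, 91.461, -0, 61.026, -2.67], TCP at [0.218, 0.612, 0.304] pointing down, gripper open.
Joint ranges: [-157.49, 157.49], [-46.99, 117.5], [13.45, 153.17], [-89.5, 269.5], [5.16, 153.95], [-167.48, 167.48]. Speed limits (degrees/s): [108.29, 108.29, 136.94, 172.46, 172.46, 172.46].

INTERFACE

Orientations are given as a 3x3 rotation matrix whose columns are the frame's x, y, z axes.
In Python, from bench import * gives the robot as it stands.
- The arm moves only by the tool move_arm, never from a script. Its argument "series" is a list of rows, each a list of 3 entries, a list of its own where there are three numbers: the turn, a rotation vector about the tool's x, y, z in degrees, then the shift along the tool's x, y, z in m, then the closure, from -1 (fully open) to 1 (shut). A call has 1 to 12 rows; each row is the pose to reach, as a shift and turn from the pose commanded when the call began, along the tool's axes at that moment; what a row does not reach only later rows make up. A row lasts 1/8 s, in which the tool goes at most 62.5 mm and 10.7 degrees, less where a joint would pass 70% of its speed; a pose out of reach is approached as far as the arm can. A call with a gripper value outside its range is refused whole. The fingers move at their own pace and stop on an object; "grip_force" is the grip in N (left out, the last holds). Time passes only in rows, so rows that repeat a pose let the fingers close. It gives the time, the measured TCP pose, the force and the opening at its end, in the units of the state.
- state(): the state, without advancing time (a new reading comes with each control period).
- snapshot(name): name is "scene" or "top"; returns a dict with "frame" (420x560x3 uint8, blue, green, red), "depth" (420x560 float32, m along the optical axis (not along the pixel's ray), 0 where there is no reading), "fx", "fy", "cx", "cy" (pixels), "D" ([k1, k2, p1, p2, k3] as OpenCV has them; the pictures are not rectified), "extrinsics" (4x4, takes a point from world to camera coordinates). Camera axes: x right, y up, looking along -z (the intrinsics and any distortion apply to the point x, -y, -z); pixel columns grow to the right and rows downward; lengths in m; the calibration is good to about 2 mm. A picture is of the moment at which its call begins.
- job_done(): hands the job in, once; it reports no verdict.
Trained networks look in a picture, given as the dict that the camera call returned (one of the last four; its "shot" number tells which), for a name from the list of things; names that differ only in an ending like _2 or _b are one class to them, and where a whole thing is asked for, a point or a joint stands for the part that bears it (a point fixed in the world has none). Each returns a list of dicts, best first, with "conf" (0 to 1); they miss things now and then, are a little off and sometimes report something else, mostly with a low value. They report only what shows in the picture. A call takes as long as a camera call. They do not tell look-alikes from the thing itself.
- outline_of(picture, target): "region" (420x560 bool, what is visible of it) and "rect" ([left, top, width, height] in pixels, round what is visible of it).
The state is a dict: "t": time; "joint_pos": joint angles; "dq": joint speeds; "joint_efforts": joint torques, N m; "tcp_pos": TCP position; "ee_rot": TCP orientation; "wrist_force": force on the tool from outside, world axes, zero at the start; "wrist_torque": the same for the moment, N m; "opening": finger opening in m.
Only numpy, scipy, OpenCV 4.12 (cv2) and the standard library are available. Lean on these libraries where they do the work, as an engineer would, in place of code of your own. Each camera call takes 0.05 s, during which the arm holds its last target. There are 200 camera calls.

TASK

Lay out the practice things on the tray table. Take the stack apart from the top, one piece at a time, and set the harmonica, the small box and the large box each on the rubber mat cut to its own shape, lengthwise on the mat and wholly inside its edges; lift the metal guitar slide straight up off its light post stand, without tipping or shifting the stand, and stand it upright inside the round rubber mat. Set everything down rather than dropping it, and leave the ceramic frog alone.

Things in the scene. Friction and masses are not known exactly. Their poses are not given: they have to be found in the camera images.
- harmonica: Chrome harmonica, 102 (x) x 27 (y) x 20 (z) mm, about 0.12 kg, top of the stack, lying flat on the small box and overhanging its ends. Origin: centre of its underside; x along its length, z up. Lengthwise within about 0.2 rad of the small box.
- small_box: Small closed wooden box with a sliding lid that stays shut (the box moves as one piece), 80 (x) x 44 (y) x 32 (z) mm, flat top, about 0.1 kg; lies on the large box. Origin: centre of its underside; x along its length, z up.
- large_box: Large closed wooden box with a sliding lid that stays shut (moves as one piece), 120 (x) x 62 (y) x 45 (z) mm, flat top, about 0.24 kg; the bottom of the stack, on the table. Origin: centre of its underside; x along its length, z up.
- slide: Chrome steel guitar slide: an upright open tube, 28 mm outer and 20 mm inner diameter, 60 mm tall, about 0.09 kg, put over the post of its stand (its lower end rests on the stand's base, 8 mm above the table). Origin: centre of its lower end; z along the tube, up.
- slide_stand: Light loose wooden stand (35 g): a round base 52 mm across and 8 mm thick with an upright post 14 mm in diameter that rises 40 mm above the base (its top 48 mm above the table). The slide must rise 40 mm to clear it. Origin: centre of its underside; z along the post.
- harmonica_mat: The harmonica's place: long narrow black rubber mat fixed to the table, 122 (x) x 47 (y) mm, 3 mm thick. Origin: centre of its underside (its top is 3 mm above it); x along its length.
- small_mat: The small box's place: oblong black rubber mat fixed to the table, 100 (x) x 64 (y) mm, 3 mm thick. Origin: centre of its underside; x along its length.
- large_mat: The large box's place: the biggest black rubber mat, fixed to the table, 140 (x) x 82 (y) mm, 3 mm thick. Origin: centre of its underside; x along its length.
- round_mat: The slide's place: round black rubber mat fixed to the table, 60 mm in diameter, 3 mm thick. Origin: centre of its underside.
- frog: Green glazed ceramic frog, about 60 mm across and 62 mm tall, standing loose on the table at the robot's left; a bystander. A grey plastic spring clip (about 80 x 30 x 22 mm, at the right edge of the work area) and a black nylon bridge spare (74 x 12 x 12 mm, beyond the work area) also lie on the table. Origin: centre of its underside.
Not all that is in view belongs to the job. What is shaped like the slide but purple or red is not meant.

How it is judged:
By the outcome, as a careful person would: the job done as asked, in the order asked, and still so for the second after the job is handed in, with the robot touching nothing.
It also fails if it takes over 128 s, if anything falls off the work surface, if the arm or the gripper's body presses on something with over 40 N, if the wrist force passes 120 N, or if a joint passes its speed limit or range.

## Working session

There is one attempt and no reset: what is moved stays moved. The work goes in short steps, Python scripts to look and compute and a tool call to move; the robot and the scene stay as the last step left them, time stands still between calls to the robot, and variables do not carry over. Pictures are saved under pics/ and viewed, about 12 in all and at most 16, crops included, and the job is handed in when it is done.

Besides the shell and the picture viewer there is one more tool, called after "Call:" in YAML: its name, and indented under it one key for each argument. move_arm: Moves the arm, as the interface text tells. Its arguments: {"type":"object","properties":{"series":{"type":"array","items":{"type":"array"}},"grip_force":{"type":"number"}},"required":["series"]}

```bash
mkdir -p pics; ls; python3 - <<'E'
from bench import *
import cv2
for n in("scene","top"):
    s=snapshot(n); cv2.imwrite(f"pics/{n}0.png",s["frame"])
    print(n,s["fx"],s["cx"],s["cy"],s["D"],s["extrinsics"],s["shot"])
print(state())
E
```

```text
pics
scene 383.80068640121254 282.0460739656631 209.4216037144442 [0.01646424 0.         0.         0.         0.        ] [[ 0.17519678  0.98450533 -0.00743992 -0.16480342]
 [-0.83020878  0.15179256  0.53638829  0.37005929]
 [ 0.52920645 -0.08779682  0.84393853 -1.11987736]
 [ 0.          0.          0.          1.        ]] 1
top 464.47966074758335 289.21674633270817 210.28563178692147 [-0.01093811  0.          0.          0.          0.        ] [[ 0.00998188 -0.99994899 -0.00154257  0.08351034]
 [ 0.99762609  0.00985355  0.06815484 -0.49502774]
 [-0.06813617 -0.00221922  0.99767356 -1.11038805]
 [ 0.          0.          0.          1.        ]] 2
{'t': 0.1, 'joint_pos': array([ 6.76875861e+01,  2.75454350e+01,  9.14912008e+01,  1.43177958e-03,
        6.10269072e+01, -2.67162694e+00]), 'dq': array([ 0.03678415, -0.09719194, -0.02816229,  0.04887693,  0.06249414,
       -0.11939421]), 'joint_efforts': array([ 4.17387673e-04, -9.52256083e+01, -4.31038928e+01,  4.58180591e-05,
        5.40513967e-03,  1.95617167e-05]), 'tcp_pos': array([0.21835589, 0.61190446, 0.30333899]), 'ee_rot': array([[ 3.36133272e-01,  9.41814328e-01, -4.41277274e-04],
       [ 9.41813781e-01, -3.36133553e-01, -1.01769844e-03],
       [-1.10681107e-03, -7.35187109e-05, -9.99999385e-01]]), 'wrist_force': array([-0.11664804, -0.0987438 ,  0.18400996]), 'wrist_torque': array([-0.01368819,  0.01314914,  0.00025656]), 'opening': 0.0852710862239314}
```

View pics/scene0.png

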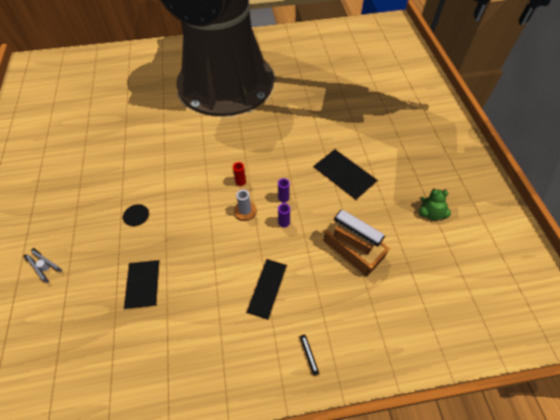

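View pics/top0.png

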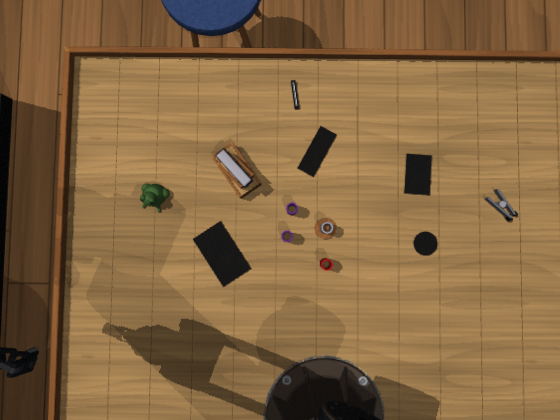

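Scene picture: chrome slide on its stand at (245,205), purple look-alikes at (284,190) and (284,215), red at (239,174), stack at (357,242), frog at (435,205). Top picture: slide at (326,228), purple (292,209) and (287,236), red (326,264), stack (237,171), and the mats at (317,151), (418,174), (222,253) and (425,243). The chrome tube on the wooden base is the slide meant. I'll measure everything and make a crop to confirm it.

```bash
cat > h.py <<'E'
from bench import *
import cv2, numpy as np
def cloud(s):
    """world xyz per pixel"""
    K=np.array([[s["fx"],0,s["cx"]],[0,s["fy"],s["cy"]],[0,0,1]])
    v,u=np.mgrid[:420,:560]
    p=cv2.undistortPoints(np.stack([u,v],-1).reshape(-1,1,2).astype(float),K,np.array(s["D"])).reshape(420,560,2)
    d=s["depth"]; c=np.stack([p[...,0]*d,-p[...,1]*d,-d],-1)
    E=np.array(s["extrinsics"]); return (c-E[:3,3])@E[:3,:3]
def rect(P):
    """centre, long/short mm, long axis angle deg (-90..90) of xy points"""
    (cx,cy),(w,h),a=cv2.minAreaRect((P[:,:2]*1000).astype(np.float32))
    if w<h: w,h,a=h,w,a+90
    return f"c=({cx:.1f},{cy:.1f}) {w:.1f}x{h:.1f} a={(a+90)%180-90:.1f}"
def look(s,name,zmin=-1,zmax=1,k=1):
    W=cloud(s)
    for o in outline_of(s,name)[:k]:
        m=o["region"]&(s["depth"]>0); P=W[m]
        if len(P)<5: print(name,"few");continue
        zt=np.percentile(P[:,2],90)
        Q=P[(P[:,2]>max(zmin,zt-.008))&(P[:,2]<zmax)]
        print(name,round(o["conf"],2),o["rect"],"n",len(P),"ztop %.1f"%(zt*1e3),"all",rect(P),"| top",rect(Q),"mean",(Q.mean(0)*1e3).round(1))
E
python3 - <<'E'
from h import *
s=snapshot("top")
for n in "harmonica small_box large_box harmonica_mat small_mat large_mat round_mat frog slide_stand".split(): look(s,n)
look(s,"slide",k=5)
s2=snapshot("scene")
for n in "harmonica small_box large_box harmonica_mat small_mat large_mat round_mat slide_stand".split(): look(s2,n)
look(s2,"slide",k=5)
f=s["frame"]
a=cv2.resize(f[190:280,270:360],(500,500),interpolation=2)
b=cv2.resize(s2["frame"][160:230,215:305],(500*9//7*7//9,500),interpolation=2)
cv2.imwrite("pics/c1.png",cv2.resize(np.hstack([a,b]),(800,400)))
E
```

```text
harmonica 0.75 [214.8, 148.4, 36.7, 39.4] n 517 ztop 99.3 all c=(590.6,218.6) 113.9x28.9 a=43.4 | top c=(585.0,215.4) 101.0x25.9 a=43.8 mean [584.9 215.7  96.7]
small_box 0.76 [219.6, 151.8, 32.7, 37.4] n 223 ztop 80.2 all c=(584.2,215.4) 80.2x47.1 a=45.7 | top c=(584.9,215.3) 80.1x43.7 a=46.8 mean [582.8 217.7  77.6]
large_box 0.68 [212.1, 142.9, 50.4, 55.6] n 506 ztop 47.5 all c=(588.8,217.3) 121.0x63.6 a=36.6 | top c=(589.1,216.7) 120.5x61.5 a=35.8 mean [584.  211.3  45.3]
harmonica_mat 0.96 [300.6, 131.4, 36.8, 45.1] n 858 ztop 6.2 all c=(642.3,21.5) 121.0x47.1 a=-27.6 | top c=(642.3,21.5) 121.0x47.1 a=-27.6 mean [641.9  21.9   3.6]
small_mat 0.97 [405.2, 154.8, 25.1, 40.7] n 1025 ztop 6.3 all c=(588.3,-230.0) 100.0x66.6 a=-4.1 | top c=(588.4,-229.7) 100.0x66.0 a=-4.1 mean [ 587.7 -228.6    3.6]
large_mat 0.83 [192.7, 221.9, 59.4, 64.6] n 1949 ztop 5.9 all c=(387.9,253.6) 141.9x84.2 a=33.5 | top c=(387.5,253.3) 141.1x84.2 a=33.5 mean [387.7 252.6   3.2]
round_mat 0.66 [414.1, 231.5, 24.0, 24.6] n 423 ztop 6.2 all c=(417.7,-246.8) 56.0x54.4 a=-20.8 | top c=(417.7,-246.8) 56.0x54.4
[... 1862 characters left out ...]
59.3,1.9) 46.6x37.2 a=-87.1 | top c=(459.3,1.9) 46.6x37.2 a=-87.1 mean [464.4   1.9   9. ]
slide 0.66 [277.4, 175.6, 11.9, 26.3] n 275 ztop 61.2 all c=(432.1,94.3) 28.0x27.4 a=53.3 | top c=(432.2,94.2) 27.6x24.4 a=-10.2 mean [432.6  93.7  59.2]
slide 0.65 [236.0, 189.3, 13.3, 27.6] n 293 ztop 68.9 all c=(438.2,2.3) 59.1x30.6 a=4.1 | top c=(452.6,1.8) 27.8x27.4 a=-40.3 mean [454.    1.7  67.2]
slide 0.58 [276.6, 205.2, 15.5, 22.9] n 286 ztop 60.8 all c=(498.7,83.3) 26.7x26.7 a=-43.3 | top c=(498.4,84.0) 26.3x25.7 a=-64.9 mean [498.7  83.6  58.9]
slide 0.55 [237.8, 159.1, 9.8, 27.8] n 248 ztop 61.2 all c=(368.3,1.4) 26.5x25.9 a=36.5 | top c=(367.6,1.1) 26.6x25.0 a=29.1 mean [368.4   1.9  59.1]
```

View pics/c1.png

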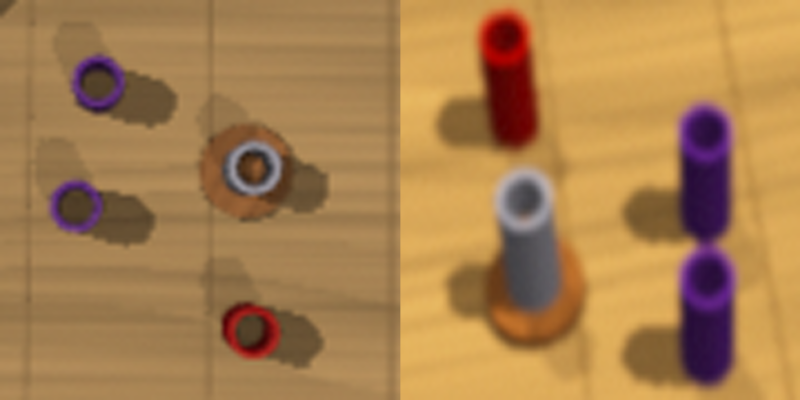

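The crop confirms it: only the grey chrome tube stands on the wooden base; the purple and red tubes stand bare on the table. Both cameras put the slide near (453,2) mm.

```bash
cat >> h.py <<'E'
def go(x,y,z,yaw):
    """shift (m, tool axes) and turn (deg) from here to tool-down pose with jaw axis at yaw"""
    from scipy.spatial.transform import Rotation as R
    s=state(); r=s["ee_rot"]; a=np.radians(yaw); c,q=np.cos(a),np.sin(a)
    T=np.array([[c,q,0],[q,-c,0],[0,0,-1]])
    print("turn",R.from_matrix(r.T@T).as_rotvec(degrees=True).round(2),"shift",(r.T@(np.array([x,y,z])-s["tcp_pos"])).round(4),"j",s["joint_pos"].round(1),"t",s["t"],"tcp",s["tcp_pos"].round(4),"op",s["opening"].round(4),"F",s["wrist_force"].round(1))
E
python3 - <<'E'
import bench
print([ (n,v) for n,v in vars(bench).items() if not n.startswith('_') and isinstance(v,(int,float,str))], [n for n in dir(bench) if 'hold' in n])
from h import *
go(.586,.216,.25,133.7)
E
```

```text
[('hold_point_z', 0.0539)] ['hold_point_z']Traceback (most recent call last):
  File "<stdin>", line 4, in <module>
  File "h.py", line 28, in go
    print("turn",R.from_matrix(r.T@T).as_rotvec(degrees=True).round(2),"shift",(r.T@(np.array([x,y,z])-s["tcp_pos"])).round(4),"j",s["joint_pos"].round(1),"t",s["t"],"tcp",s["tcp_pos"].round(4),"op",s["opening"].round(4),"F",s["wrist_force"].round(1))
                                                                                                                                                                                                       ^^^^^^^^^^^^^^^^^^
AttributeError: 'float' object has no attribute 'round'
```

```bash
sed -i 's/s\["opening"\].round(4)/round(s["opening"],4)/' h.py
python3 -c "
from h import *
go(.586,.216,.25,133.7)"
```

```text
turn [  0.    -0.   -63.35] shift [-0.2496  0.4793  0.0539] j [67.7 27.5 91.5  0.  61.  -2.7] t 1.15 tcp [0.2185 0.6122 0.3039] op 0.0855 F [-1.5  0.6  0.5]
```

Call:
move_arm:
  series:
    - [[0,0,-8],[-0.03,0.06,0.007],-1]
    - [[0,0,-16],[-0.06,0.12,0.014],-1]
    - [[0,0,-24],[-0.09,0.18,0.02],-1]
    - [[0,0,-32],[-0.12,0.24,0.027],-1]
    - [[0,0,-40],[-0.15,0.3,0.034],-1]
    - [[0,0,-48],[-0.18,0.36,0.04],-1]
    - [[0,0,-56],[-0.21,0.42,0.047],-1]
    - [[0,0,-63.3],[-0.25,0.479,0.054],-1]
    - [[0,0,-63.3],[-0.25,0.479,0.054],-1]
    - [[0,0,-63.3],[-0.25,0.479,0.054],-1]
    - [[0,0,-63.3],[-0.25,0.479,0.054],-1]
    - [[0,0,-63.3],[-0.25,0.479,0.054],-1]
  grip_force: 30

```text
t: 2.65
tcp_pos: [0.585, 0.2167, 0.2501]
ee_rot: [[-0.691, 0.723, -0.0], [0.723, 0.691, 0.0], [0.0, 0.0, -1.0]]
wrist_force: [0.6, -0.4, 0.7]
opening: 0.0856
```

```bash
python3 -c "
from h import *
go(.586,.216,.152,133.7)"
```

```text
turn [ 0.   -0.01  0.02] shift [-0.0012  0.0003  0.0981] j [  17.5   28.6   98.1    0.    53.2 -116.2] t 2.65 tcp [0.585  0.2167 0.2501] op 0.0856 F [ 0.6 -0.4  0.7]
```

Call:
move_arm:
  series:
    - [[0,0,0],[-0.001,0,0.04],-1]
    - [[0,0,0],[-0.001,0,0.07],-1]
    - [[0,0,0],[-0.001,0,0.09],-1]
    - [[0,0,0],[-0.001,0,0.097],-1]
    - [[0,0,0],[-0.001,0,0.097],-0.5]
    - [[0,0,0],[-0.001,0,0.097],0]
    - [[0,0,0],[-0.001,0,0.097],0.2]
    - [[0,0,0],[-0.001,0,0.097],0.4]
    - [[0,0,0],[-0.001,0,0.097],1]
    - [[0,0,0],[-0.001,0,0.097],1]
    - [[0,0,0],[-0.001,0,0.097],1]
    - [[0,0,0],[-0.001,0,0.097],1]
  grip_force: 30

```text
t: 4.15
tcp_pos: [0.5865, 0.2152, 0.1536]
ee_rot: [[-0.69, 0.724, 0.001], [0.724, 0.69, 0.0], [-0.0, 0.001, -1.0]]
wrist_force: [-1.4, 1.7, 6.0]
opening: 0.0261
```

Call:
move_arm:
  series:
    - [[0,0,0],[0,0,-0.005],1]
    - [[0,0,0],[0,0,-0.015],1]
    - [[0,0,0],[0,0,-0.03],1]
    - [[0,0,0],[0,0,-0.055],1]
    - [[0,0,0],[0,0,-0.08],1]
    - [[0,0,0],[0,0,-0.09],1]
    - [[0,0,0],[0,0,-0.09],1]

```text
t: 5.03
tcp_pos: [0.5865, 0.2151, 0.2437]
ee_rot: [[-0.69, 0.723, 0.001], [0.723, 0.69, 0.0], [-0.001, 0.001, -1.0]]
wrist_force: [0.2, -0.3, -1.5]
opening: 0.0265
```

```bash
python3 -c "
from h import *
s=snapshot('scene');W=cloud(s)
look(s,'harmonica'); look(s,'small_box')
cv2.imwrite('pics/h1.png',cv2.resize(s['frame'][120:280,260:460],(600,480)))
go(.6422,.0217,.242,62.3)"
```

```text
harmonica 0.8 [336.8, 182.9, 55.5, 41.0] n 535 ztop 189.3 all c=(545.6,248.2) 213.8x109.8 a=-34.3 | top c=(602.5,198.7) 100.6x71.3 a=43.2 mean [594.7 220.8 187.5]
small_box 0.8 [335.6, 215.5, 45.7, 40.0] n 1080 ztop 79.3 all c=(566.8,231.8) 99.3x81.5 a=-40.0 | top c=(585.3,216.5) 80.4x46.3 a=45.6 mean [586.6 216.1  77.7]
turn [-8.000e-02  1.000e-02  7.136e+01] shift [-0.1787 -0.0925  0.    ] j [  17.4   29.2   98.4   -0.    52.4 -116.3] t 5.175 tcp [0.5858 0.2148 0.242 ] op 0.0264 F [-0.4 -0.7 -1.7]
```

View pics/h1.png

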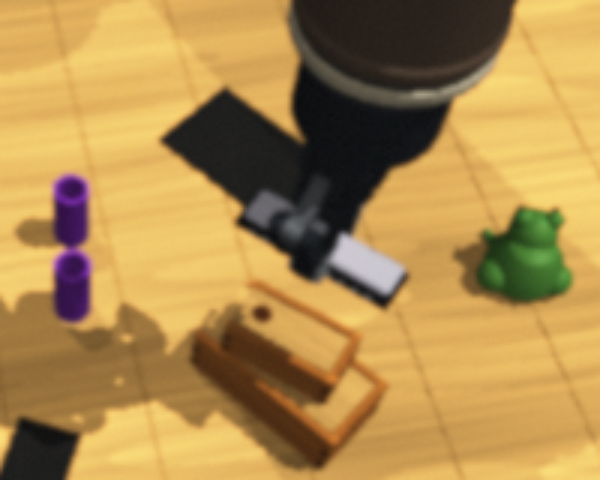

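The harmonica is held level, at about (300,245) in the crop, and the small box stayed put.

Call:
move_arm:
  series:
    - [[0,0,7],[-0.018,-0.009,0],1]
    - [[0,0,14],[-0.036,-0.018,0],1]
    - [[0,0,21.5],[-0.054,-0.028,0],1]
    - [[0,0,29],[-0.072,-0.037,0],1]
    - [[0,0,36],[-0.09,-0.046,0],1]
    - [[0,0,43],[-0.108,-0.055,0],1]
    - [[0,0,50],[-0.126,-0.065,0],1]
    - [[0,0,57],[-0.144,-0.074,0],1]
    - [[0,0,64],[-0.162,-0.083,0],1]
    - [[0,0,71.3],[-0.179,-0.0925,0],1]
    - [[0,0,71.3],[-0.179,-0.0925,0],1]
    - [[0,0,71.3],[-0.179,-0.0925,0],1]

```text
t: 6.68
tcp_pos: [0.6425, 0.022, 0.2422]
ee_rot: [[0.462, 0.887, -0.001], [0.887, -0.462, 0.0], [-0.0, -0.001, -1.0]]
wrist_force: [-0.5, 0.6, -1.0]
opening: 0.0259
```

```bash
python3 -c "
from h import *
go(.6422,.0217,.081,62.3)"
```

```text
turn [-0.07  0.02  0.17] shift [-0.0003  0.      0.1612] j [ -0.7  30.6  95.8   0.   53.7 -63.2] t 6.675 tcp [0.6425 0.022  0.2422] op 0.0259 F [-0.5  0.6 -1. ]
```

Call:
move_arm:
  series:
    - [[0,0,0],[0,0,0.04],1]
    - [[0,0,0],[0,0,0.08],1]
    - [[0,0,0],[0,0,0.115],1]
    - [[0,0,0],[0,0,0.14],1]
    - [[0,0,0],[0,0,0.153],1]
    - [[0,0,0],[0,0,0.158],1]
    - [[0,0,0],[0,0,0.161],1]
    - [[0,0,0],[0,0,0.161],1]

```text
t: 7.68
tcp_pos: [0.6432, 0.0217, 0.0825]
ee_rot: [[0.464, 0.886, 0.001], [0.886, -0.464, -0.0], [0.0, 0.001, -1.0]]
wrist_force: [-0.0, 0.4, -2.0]
opening: 0.0264
```

Call:
move_arm:
  series:
    - [[0,0,0],[0,0,0.001],1]
    - [[0,0,0],[0,0,0.002],1]
    - [[0,0,0],[0,0,0.003],1]
    - [[0,0,0],[0,0,0.003],1]
    - [[0,0,0],[0,0,0.003],1]

```text
t: 8.3
tcp_pos: [0.6431, 0.0216, 0.0797]
ee_rot: [[0.464, 0.886, 0.001], [0.886, -0.464, -0.0], [0.0, 0.001, -1.0]]
wrist_force: [-2.4, 0.1, 10.3]
opening: 0.0263
```

Contact at 10 N. Release slowly and retreat.

Call:
move_arm:
  series:
    - [[0,0,0],[0,0,-0.001],0.3]
    - [[0,0,0],[0,0,-0.001],0.1]
    - [[0,0,0],[0,0,-0.001],-0.2]
    - [[0,0,0],[0,0,-0.001],-0.6]
    - [[0,0,0],[0,0,-0.001],-1]
    - [[0,0,0],[0,0,-0.002],-1]
    - [[0,0,0],[0,0,-0.03],-1]
    - [[0,0,0],[0,0,-0.08],-1]
    - [[0,0,0],[0,0,-0.13],-1]
    - [[0,0,0],[0,0,-0.17],-1]
    - [[0,0,0],[0,0,-0.17],-1]

```text
t: 9.68
tcp_pos: [0.6444, 0.0217, 0.2525]
ee_rot: [[0.464, 0.886, 0.006], [0.886, -0.464, -0.0], [0.003, 0.005, -1.0]]
wrist_force: [-0.6, 0.1, -1.6]
opening: 0.0853
```

```bash
python3 -c "
from h import *
go(.585,.216,.25,136.6)"
```

```text
turn [ 3.500e-01  6.000e-02 -7.424e+01] shift [ 0.1446 -0.1428  0.0021] j [ -0.8  29.9  95.3  -0.   54.4 -63.1] t 9.675 tcp [0.6444 0.0217 0.2525] op 0.0853 F [-0.6  0.1 -1.6]
```

Call:
move_arm:
  series:
    - [[0,0,-8],[0.016,-0.016,0],-1]
    - [[0,0,-16],[0.032,-0.032,0],-1]
    - [[0,0,-24],[0.048,-0.048,0],-1]
    - [[0,0,-32],[0.064,-0.064,0],-1]
    - [[0,0,-40],[0.08,-0.08,0],-1]
    - [[0,0,-48],[0.096,-0.096,0.001],-1]
    - [[0,0,-56],[0.112,-0.112,0.001],-1]
    - [[0,0,-64],[0.128,-0.128,0.002],-1]
    - [[0.35,0.06,-74.2],[0.1446,-0.1428,0.002],-1]
    - [[0.35,0.06,-74.2],[0.1446,-0.1428,0.002],-1]
    - [[0.35,0.06,-74.2],[0.1446,-0.1428,0.002],-1]

```text
t: 11.05
tcp_pos: [0.5833, 0.2155, 0.2462]
ee_rot: [[-0.724, 0.69, -0.007], [0.69, 0.724, -0.0], [0.004, -0.005, -1.0]]
wrist_force: [-0.3, 0.2, 0.3]
opening: 0.0854
```

```bash
python3 -c "
from h import *
s=snapshot('scene');look(s,'harmonica');look(s,'small_box')
go(.5855,.216,.121,136.6)"
```

```text
small_box 0.8 [335.3, 214.0, 46.4, 37.6] n 1075 ztop 79.2 all c=(565.5,231.2) 94.9x86.6 a=-44.0 | top c=(584.9,216.8) 79.9x46.4 a=46.8 mean [587.4 216.1  77.7]
turn [-0.25 -0.24 -0.17] shift [-0.0014  0.0024  0.1257] j [ 1.740e+01  2.890e+01  9.830e+01  1.000e-01  5.320e+01 -1.191e+02] t 11.2 tcp [0.5836 0.2153 0.2467] op 0.0854 F [ 0.1 -0.3  1. ]
```

Call:
move_arm:
  series:
    - [[-0.25,-0.25,0],[-0.001,0.0015,0.04],-1]
    - [[-0.25,-0.25,0],[-0.001,0.0015,0.08],-1]
    - [[-0.25,-0.25,0],[-0.001,0.0015,0.11],-1]
    - [[-0.25,-0.25,0],[-0.001,0.0015,0.125],-1]
    - [[-0.25,-0.25,0],[-0.001,0.0015,0.125],-0.6]
    - [[-0.25,-0.25,0],[-0.001,0.0015,0.125],-0.3]
    - [[-0.25,-0.25,0],[-0.001,0.0015,0.125],0]
    - [[-0.25,-0.25,0],[-0.001,0.0015,0.125],1]
    - [[-0.25,-0.25,0],[-0.001,0.0015,0.125],1]
    - [[-0.25,-0.25,0],[-0.001,0.0015,0.125],1]
    - [[-0.25,-0.25,0],[-0.001,0.0015,0.125],1]

```text
t: 12.58
tcp_pos: [0.5852, 0.2166, 0.1233]
ee_rot: [[-0.726, 0.688, 0.002], [0.688, 0.726, 0.001], [-0.001, 0.002, -1.0]]
wrist_force: [-1.0, -0.1, 6.3]
opening: 0.0433
```

Call:
move_arm:
  series:
    - [[0,0,0],[0,0,-0.005],1]
    - [[0,0,0],[0,0,-0.015],1]
    - [[0,0,0],[0,0,-0.03],1]
    - [[0,0,0],[0,0,-0.06],1]
    - [[0,0,0],[0,0,-0.1],1]
    - [[0,0,0],[0,0,-0.12],1]
    - [[0,0,0],[0,0,-0.12],1]

```text
t: 13.45
tcp_pos: [0.5853, 0.2167, 0.2444]
ee_rot: [[-0.726, 0.688, 0.004], [0.688, 0.726, 0.001], [-0.002, 0.004, -1.0]]
wrist_force: [0.5, -0.0, -1.0]
opening: 0.0436
```

```bash
python3 -c "
from h import *
s=snapshot('scene');look(s,'small_box');look(s,'large_box')
t=snapshot('top');look(t,'harmonica');look(t,'harmonica_mat')
cv2.imwrite('pics/h2.png',cv2.resize(np.hstack([s['frame'][120:320,220:460],t['frame'][60:260,200:440]]),(800,333)))
go(.588,-.229,.24,86.3)"
```

```text
small_box 0.59 [340.9, 177.9, 53.7, 44.9] n 813 ztop 200.1 all c=(544.0,256.1) 237.8x80.0 a=-43.6 | top c=(599.4,203.8) 85.2x79.6 a=-43.2 mean [593.  221.1 199.2]
large_box 0.58 [325.3, 214.5, 66.2, 64.9] n 2201 ztop 47.3 all c=(576.0,224.9) 134.4x91.0 a=35.8 | top c=(589.1,218.6) 120.2x64.5 a=35.2 mean [592.3 218.7  45.7]
harmonica 0.93 [302.7, 134.5, 25.4, 37.2] n 458 ztop 25.7 all c=(643.5,19.8) 106.0x31.1 a=-26.3 | top c=(642.1,22.1) 100.9x26.4 a=-28.4 mean [641.6  22.8  23. ]
harmonica_mat 0.7 [298.5, 131.2, 37.5, 44.7] n 443 ztop 6.8 all c=(643.7,22.4) 119.8x52.0 a=-29.2 | top c=(643.7,22.4) 119.8x52.0 a=-29.2 mean [641.2  21.7   4.1]
turn [-7.000e-02 -1.000e-02  5.026e+01] shift [-0.309  -0.3206  0.001 ] j [  17.5   29.2   98.7    0.    52.2 -119. ] t 13.75 tcp [0.5841 0.2162 0.2409] op 0.0437 F [ 0.5  0.2 -0.9]
```

View pics/h2.png

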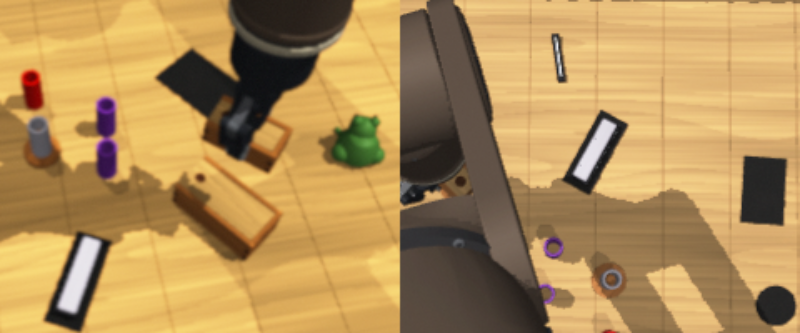

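The harmonica lies well centred on its mat (600,150 in the crop), and the small box is held level. Carrying it over.

Call:
move_arm:
  series:
    - [[0,0,4],[-0.025,-0.026,0],1]
    - [[0,0,8],[-0.05,-0.052,0],1]
    - [[0,0,13],[-0.08,-0.083,0],1]
    - [[0,0,18],[-0.11,-0.114,0],1]
    - [[0,0,23],[-0.14,-0.145,0],1]
    - [[0,0,28],[-0.17,-0.176,0],1]
    - [[0,0,33],[-0.2,-0.207,0],1]
    - [[0,0,38],[-0.23,-0.238,0],1]
    - [[0,0,42],[-0.26,-0.27,0],1]
    - [[0,0,46],[-0.285,-0.296,0],1]
    - [[0,0,50.2],[-0.309,-0.3206,0],1]
    - [[0,0,50.2],[-0.309,-0.3206,0],1]

```text
t: 15.25
tcp_pos: [0.5881, -0.231, 0.241]
ee_rot: [[0.067, 0.998, -0.0], [0.998, -0.067, 0.0], [0.0, -0.0, -1.0]]
wrist_force: [-0.4, 0.4, -1.5]
opening: 0.0435
```

```bash
python3 -c "
from h import *
go(.588,-.229,.083,86.3)"
```

```text
turn [-0.02 -0.01 -0.12] shift [ 0.002  -0.0002  0.158 ] j [ -24.2   29.8   97.5    0.    52.7 -110.4] t 15.25 tcp [ 0.5881 -0.231   0.241 ] op 0.0435 F [-0.4  0.4 -1.5]
```

Call:
move_arm:
  series:
    - [[0,0,0],[0.001,0,0.04],1]
    - [[0,0,0],[0.0015,0,0.08],1]
    - [[0,0,0],[0.0015,0,0.115],1]
    - [[0,0,0],[0.0015,0,0.14],1]
    - [[0,0,0],[0.0015,0,0.152],1]
    - [[0,0,0],[0.0015,0,0.157],1]
    - [[0,0,0],[0.0015,0,0.159],1]
    - [[0,0,0],[0.0015,0,0.16],1]
    - [[0,0,0],[0.0015,0,0.16],1]

```text
t: 16.38
tcp_pos: [0.5888, -0.2275, 0.0824]
ee_rot: [[0.064, 0.998, 0.001], [0.998, -0.064, -0.0], [-0.0, 0.001, -1.0]]
wrist_force: [-0.1, -0.5, 0.1]
opening: 0.0435
```

Call:
move_arm:
  series:
    - [[0,0,0],[0,0,0.001],1]
    - [[0,0,0],[0,0,0.0015],1]
    - [[0,0,0],[0,0,0.0015],1]

```text
t: 16.75
tcp_pos: [0.5888, -0.2275, 0.0813]
ee_rot: [[0.064, 0.998, 0.001], [0.998, -0.064, -0.0], [-0.0, 0.001, -1.0]]
wrist_force: [-4.1, 1.2, 13.9]
opening: 0.0437
```

Call:
move_arm:
  series:
    - [[0,0,0],[0,0,-0.001],0]
    - [[0,0,0],[0,0,-0.001],-0.3]
    - [[0,0,0],[0,0,-0.001],-0.6]
    - [[0,0,0],[0,0,-0.001],-1]
    - [[0,0,0],[0,0,-0.001],-1]
    - [[0,0,0],[0,0,-0.002],-1]
    - [[0,0,0],[0,0,-0.03],-1]
    - [[0,0,0],[0,0,-0.08],-1]
    - [[0,0,0],[0,0,-0.13],-1]
    - [[0,0,0],[0,0,-0.17],-1]
    - [[0,0,0],[0,0,-0.17],-1]

```text
t: 18.12
tcp_pos: [0.5899, -0.228, 0.2538]
ee_rot: [[0.063, 0.998, 0.006], [0.998, -0.063, -0.002], [-0.002, 0.006, -1.0]]
wrist_force: [0.5, -0.4, -0.4]
opening: 0.0851
```

```bash
python3 -c "
from h import *
t=snapshot('top');look(t,'large_box')
go(.589,.2175,.25,125.5)"
```

```text
large_box 0.87 [209.9, 143.5, 52.4, 54.6] n 1350 ztop 47.4 all c=(590.9,216.8) 125.2x66.4 a=37.2 | top c=(589.3,217.1) 120.4x61.5 a=35.8 mean [588.5 216.4  44.9]
turn [ 4.000e-02  1.000e-02 -3.914e+01] shift [ 4.44e-01 -2.76e-02  4.00e-04] j [ -23.9   29.1   97.2    0.    53.7 -110.3] t 18.225 tcp [ 0.5883 -0.2273  0.2503] op 0.0852 F [-0.1 -0.3 -0.8]
```

Call:
move_arm:
  series:
    - [[0,0,-4],[0.045,-0.003,0],-1]
    - [[0,0,-8],[0.09,-0.006,0],-1]
    - [[0,0,-12],[0.135,-0.008,0],-1]
    - [[0,0,-16],[0.18,-0.011,0],-1]
    - [[0,0,-20],[0.225,-0.014,0],-1]
    - [[0,0,-24],[0.27,-0.017,0],-1]
    - [[0,0,-28],[0.315,-0.02,0],-1]
    - [[0,0,-32],[0.36,-0.022,0],-1]
    - [[0,0,-36],[0.405,-0.025,0],-1]
    - [[0,0,-39],[0.443,-0.0275,0],-1]
    - [[0,0,-39],[0.443,-0.0275,0],-1]
    - [[0,0,-39],[0.443,-0.0275,0],-1]

```text
t: 19.73
tcp_pos: [0.5885, 0.216, 0.2491]
ee_rot: [[-0.579, 0.816, -0.002], [0.816, 0.579, -0.001], [0.0, -0.002, -1.0]]
wrist_force: [0.5, -0.1, -0.3]
opening: 0.0855
```

```bash
python3 -c "
from h import *
t=snapshot('top');look(t,'small_box');look(t,'small_mat')
go(.589,.2175,.080,125.5)"
```

```text
small_box 0.87 [408.1, 157.0, 24.5, 36.0] n 719 ztop 37.3 all c=(586.9,-230.6) 82.0x54.4 a=-6.4 | top c=(587.7,-227.0) 80.9x44.8 a=-4.4 mean [ 587.2 -226.6   34.8]
small_mat 0.67 [405.6, 156.1, 23.9, 37.5] n 137 ztop 6.6 all c=(573.4,-211.2) 109.1x53.7 a=30.7 | top c=(573.4,-211.2) 109.1x53.7 a=30.7 mean [ 557.4 -221.9    3.7]
turn [-0.03 -0.01 -0.23] shift [0.0018 0.0012 0.1699] j [  17.3   28.9   97.6   -0.    53.5 -108. ] t 19.875 tcp [0.5891 0.2154 0.2499] op 0.0856 F [-0.4 -0.1  0.3]
```

Call:
move_arm:
  series:
    - [[0,0,0],[0.001,0.001,0.04],-1]
    - [[0,0,0],[0.001,0.001,0.08],-1]
    - [[0,0,0],[0.001,0.001,0.12],-1]
    - [[0,0,0],[0.001,0.001,0.15],-1]
    - [[0,0,0],[0.001,0.001,0.168],-1]
    - [[0,0,0],[0.001,0.001,0.168],-1]
    - [[0,0,0],[0.001,0.001,0.168],-0.8]
    - [[0,0,0],[0.001,0.001,0.168],-0.6]
    - [[0,0,0],[0.001,0.001,0.168],1]
    - [[0,0,0],[0.001,0.001,0.168],1]
    - [[0,0,0],[0.001,0.001,0.168],1]
    - [[0,0,0],[0.001,0.001,0.168],1]
  grip_force: 40

```text
t: 21.38
tcp_pos: [0.5901, 0.2181, 0.0837]
ee_rot: [[-0.579, 0.815, 0.002], [0.815, 0.579, 0.001], [-0.001, 0.002, -1.0]]
wrist_force: [-1.1, -1.5, 8.7]
opening: 0.0615
```

Call:
move_arm:
  series:
    - [[0,0,0],[0,0,-0.005],1]
    - [[0,0,0],[0,0,-0.015],1]
    - [[0,0,0],[0,0,-0.03],1]
    - [[0,0,0],[0,0,-0.06],1]
    - [[0,0,0],[0,0,-0.1],1]
    - [[0,0,0],[0,0,-0.12],1]
    - [[0,0,0],[0,0,-0.12],1]

```text
t: 22.25
tcp_pos: [0.5903, 0.2182, 0.2048]
ee_rot: [[-0.579, 0.816, 0.004], [0.816, 0.579, 0.001], [-0.001, 0.004, -1.0]]
wrist_force: [0.3, -0.1, -3.1]
opening: 0.0612
```

```bash
python3 -c "
from h import *
go(.3873,.254,.2,123.7)"
```

```text
turn [0.23 0.07 1.66] shift [ 0.1467 -0.1448  0.004 ] j [  17.5   32.    99.6    0.    48.1 -107.8] t 22.25 tcp [0.5903 0.2182 0.2048] op 0.0612 F [ 0.3 -0.1 -3.1]
```

Call:
move_arm:
  series:
    - [[0,0,0.2],[0.02,-0.02,0],1]
    - [[0,0,0.5],[0.045,-0.045,0],1]
    - [[0,0,0.8],[0.07,-0.07,0],1]
    - [[0,0,1.1],[0.095,-0.095,0],1]
    - [[0,0,1.3],[0.12,-0.12,0],1]
    - [[0,0,1.6],[0.138,-0.136,0],1]
    - [[0,0,1.7],[0.1467,-0.145,0],1]
    - [[0,0,1.7],[0.1467,-0.145,0],1]
    - [[0,0,1.7],[0.1467,-0.145,0],1]

```text
t: 23.38
tcp_pos: [0.3872, 0.2537, 0.2023]
ee_rot: [[-0.554, 0.832, 0.001], [0.832, 0.554, 0.0], [-0.0, 0.001, -1.0]]
wrist_force: [0.0, -0.1, -2.3]
opening: 0.0613
```

```bash
python3 -c "
from h import *
t=snapshot('scene');look(t,'large_box');
cv2.imwrite('pics/l1.png',cv2.resize(t['frame'][80:280,240:480],(600,500)))
go(.3873,.254,.0867,123.7)"
```

```text
large_box 0.78 [322.2, 106.1, 69.1, 58.1] n 1558 ztop 165.5 all c=(322.5,276.1) 250.2x169.5 a=-26.9 | top c=(396.3,241.1) 122.4x101.2 a=36.5 mean [407.3 262.9 165.5]
turn [ 0.05  0.01 -0.07] shift [0.0003 0.0003 0.1156] j [ 29.5  21.2 121.2  -0.   37.5 -94.2] t 23.475 tcp [0.3871 0.2536 0.2023] op 0.0615 F [ 0.3  0.8 -2. ]
```

View pics/l1.png

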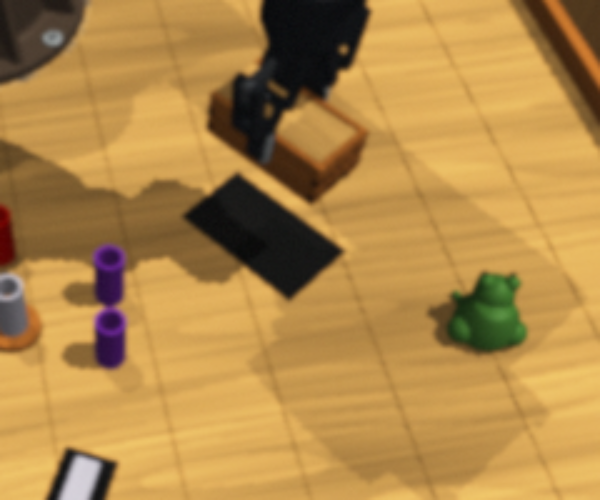

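The large box is held level and lines up with its mat (260,235 in the crop). Lowering it.

Call:
move_arm:
  series:
    - [[0,0,0],[0,0,0.03],1]
    - [[0,0,0],[0,0,0.06],1]
    - [[0,0,0],[0,0,0.085],1]
    - [[0,0,0],[0,0,0.102],1]
    - [[0,0,0],[0,0,0.11],1]
    - [[0,0,0],[0,0,0.113],1]
    - [[0,0,0],[0,0,0.115],1]
    - [[0,0,0],[0,0,0.115],1]

```text
t: 24.48
tcp_pos: [0.3866, 0.2537, 0.0877]
ee_rot: [[-0.554, 0.832, 0.001], [0.832, 0.554, 0.001], [-0.0, 0.001, -1.0]]
wrist_force: [0.4, -0.6, -3.2]
opening: 0.0615
```

Call:
move_arm:
  series:
    - [[0,0,0],[0,0,0.001],1]
    - [[0,0,0],[0,0,0.0015],1]
    - [[0,0,0],[0,0,0.0015],1]

```text
t: 24.85
tcp_pos: [0.3865, 0.2537, 0.0866]
ee_rot: [[-0.554, 0.832, 0.001], [0.832, 0.554, 0.001], [-0.0, 0.001, -1.0]]
wrist_force: [-3.5, -1.8, 18.2]
opening: 0.0617
```

Call:
move_arm:
  series:
    - [[0,0,0],[0,0,-0.001],-0.3]
    - [[0,0,0],[0,0,-0.001],-0.6]
    - [[0,0,0],[0,0,-0.001],-1]
    - [[0,0,0],[0,0,-0.001],-1]
    - [[0,0,0],[0,0,-0.002],-1]
    - [[0,0,0],[0,0,-0.03],-1]
    - [[0,0,0],[0,0,-0.08],-1]
    - [[0,0,0],[0,0,-0.13],-1]
    - [[0,0,0],[0,0,-0.17],-1]
    - [[0,0,0],[0,0,-0.17],-1]

```text
t: 26.1
tcp_pos: [0.3874, 0.2543, 0.2587]
ee_rot: [[-0.554, 0.832, 0.005], [0.832, 0.554, 0.003], [-0.0, 0.006, -1.0]]
wrist_force: [-0.1, 0.2, -0.4]
opening: 0.0851
```

```bash
python3 - <<'E'
from h import *
for n in('top','scene'):
    t=snapshot(n);W=cloud(t)
    for k in (3,5): pass
    # tube rim: points 60-72 mm high near the stand
    m=(abs(W[...,0]-.453)<.03)&(abs(W[...,1]-.002)<.03)&(W[...,2]>.060)&(W[...,2]<.075)
    P=W[m]; print(n,len(P),cv2.minEnclosingCircle((P[:,:2]*1000).astype(np.float32)) if len(P) else '')
go(.453,.002,.25,90)
E
```

```text
top 54 ((451.9198913574219, 0.16382727026939392), 14.018716812133789)
scene 99 ((452.52587890625, 1.7636923789978027), 13.922313690185547)
turn [ 7.000e-02 -1.000e-02  3.366e+01] shift [-0.2464 -0.0838  0.0059] j [ 29.5  16.2 118.4  -0.   45.3 -94.1] t 26.2 tcp [0.3862 0.2536 0.256 ] op 0.0854 F [-0.2 -0.3 -0.3]
```

Call:
move_arm:
  series:
    - [[0,0,5],[-0.035,-0.012,0],-1]
    - [[0,0,10],[-0.07,-0.024,0],-0.6]
    - [[0,0,15],[-0.105,-0.036,0],-0.3]
    - [[0,0,20],[-0.14,-0.048,0],-0.3]
    - [[0,0,25],[-0.175,-0.06,0],-0.3]
    - [[0,0,30],[-0.21,-0.072,0.003],-0.3]
    - [[0,0,33.7],[-0.247,-0.085,0.006],-0.3]
    - [[0,0,33.7],[-0.247,-0.085,0.006],-0.3]
    - [[0,0,33.7],[-0.247,-0.085,0.006],-0.3]
    - [[0,0,33.7],[-0.247,-0.085,0.006],-0.3]

```text
t: 27.45
tcp_pos: [0.452, 0.0016, 0.2494]
ee_rot: [[-0.001, 1.0, -0.001], [1.0, 0.001, 0.0], [0.0, -0.001, -1.0]]
wrist_force: [-0.0, 0.4, -0.6]
opening: 0.0554
```

```bash
python3 - <<'E'
from h import *
go(.452,.0002,.108,90)
E
```

```text
turn [-0.03 -0.02  0.04] shift [-1.500e-03  1.000e-04  1.414e-01] j [ -3.6  16.1 119.9   0.   44.  -93.7] t 27.45 tcp [0.452  0.0016 0.2494] op 0.0554 F [-0.   0.4 -0.6]
```

Call:
move_arm:
  series:
    - [[0,0,0],[-0.0015,0,0.02],-0.3]
    - [[0,0,0],[-0.0015,0,0.05],-0.3]
    - [[0,0,0],[-0.0015,0,0.08],-0.3]
    - [[0,0,0],[-0.0015,0,0.105],-0.3]
    - [[0,0,0],[-0.0015,0,0.125],-0.3]
    - [[0,0,0],[-0.0015,0,0.137],-0.3]
    - [[0,0,0],[-0.0015,0,0.14],-0.3]
    - [[0,0,0],[-0.0015,0,0.14],-0.3]
    - [[0,0,0],[-0.0015,0,0.14],-0.3]
  grip_force: 20

```text
t: 28.58
tcp_pos: [0.4528, -0.0006, 0.1104]
ee_rot: [[0.001, 1.0, 0.001], [1.0, -0.001, 0.0], [0.0, 0.001, -1.0]]
wrist_force: [0.2, 0.3, 0.4]
opening: 0.0552
```

```bash
python3 - <<'E'
from h import *
go(.452,.0002,.108,90)
t=snapshot('scene');cv2.imwrite('pics/s1.png',cv2.resize(t['frame'][150:250,190:310],(600,500),interpolation=2))
E
```

```text
turn [ 0.08 -0.01 -0.03] shift [ 0.0008 -0.0008  0.0024] j [ -3.9  30.7 125.9   0.   23.3 -93.9] t 28.575 tcp [ 0.4528 -0.0006  0.1104] op 0.0552 F [0.2 0.3 0.4]
```

View pics/s1.png

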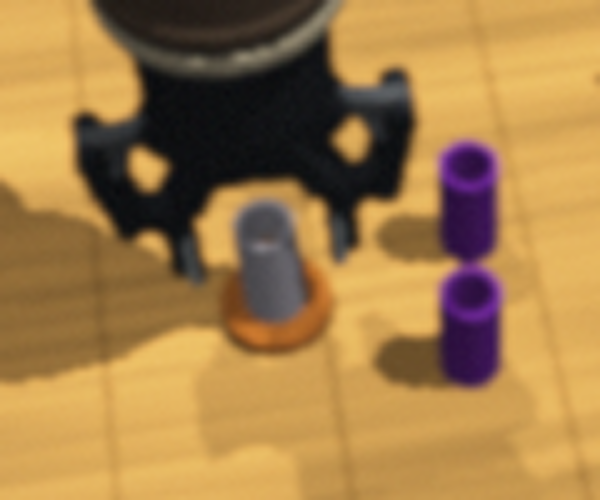

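The fingers straddle the chrome tube (270,260), clear of the purple tubes. Closing gently, then a straight lift.

Call:
move_arm:
  series:
    - [[0,0,0],[0.0008,0,0],-0.1]
    - [[0,0,0],[0.0008,0,0],0.05]
    - [[0,0,0],[0.0008,0,0],0.15]
    - [[0,0,0],[0.0008,0,0],0.22]
    - [[0,0,0],[0.0008,0,0],0.28]
    - [[0,0,0],[0.0008,0,0],0.32]
    - [[0,0,0],[0.0008,0,0],0.36]
    - [[0,0,0],[0.0008,0,0],0.42]
    - [[0,0,0],[0.0008,0,0],0.6]
    - [[0,0,0],[0.0008,0,0],1]
    - [[0,0,0],[0.0008,0,0],1]
    - [[0,0,0],[0.0008,0,0],1]
  grip_force: 25

```text
t: 30.12
tcp_pos: [0.4525, 0.0002, 0.1099]
ee_rot: [[0.001, 1.0, 0.0], [1.0, -0.001, 0.0], [0.0, 0.0, -1.0]]
wrist_force: [-0.9, -0.4, 4.9]
opening: 0.0269
```

Call:
move_arm:
  series:
    - [[0,0,0],[0,0,-0.002],1]
    - [[0,0,0],[0,0,-0.006],1]
    - [[0,0,0],[0,0,-0.012],1]
    - [[0,0,0],[0,0,-0.02],1]
    - [[0,0,0],[0,0,-0.03],1]
    - [[0,0,0],[0,0,-0.04],1]
    - [[0,0,0],[0,0,-0.05],1]
    - [[0,0,0],[0,0,-0.065],1]
    - [[0,0,0],[0,0,-0.085],1]
    - [[0,0,0],[0,0,-0.105],1]
    - [[0,0,0],[0,0,-0.115],1]
    - [[0,0,0],[0,0,-0.115],1]

```text
t: 31.62
tcp_pos: [0.4527, 0.0002, 0.2254]
ee_rot: [[0.001, 1.0, 0.002], [1.0, -0.001, 0.0], [0.0, 0.002, -1.0]]
wrist_force: [-0.3, 0.4, -0.8]
opening: 0.0267
```

```bash
python3 - <<'E'
from h import *
go(.4176,-.2464,.226,62)
t=snapshot('scene');cv2.imwrite('pics/s2.png',cv2.resize(t['frame'][120:240,180:320],(600,514),interpolation=2))
look(t,'slide_stand'); look(t,'slide',k=4); look(snapshot('top'),'slide_stand')
E
```

```text
turn [ 0.1  -0.03 27.96] shift [-0.2466 -0.0349 -0.0007] j [ -3.8  18.3 121.3   0.   40.3 -93.8] t 31.625 tcp [4.527e-01 2.000e-04 2.254e-01] op 0.0267 F [-0.3  0.4 -0.8]
slide_stand 0.92 [233.3, 199.6, 23.4, 22.4] n 360 ztop 40.1 all c=(449.5,2.8) 57.0x48.1 a=-5.8 | top c=(453.7,1.7) 12.8x11.8 a=44.6 mean [455.5   2.   43.8]
slide 0.82 [279.5, 176.7, 9.1, 25.3] n 250 ztop 61.5 all c=(433.7,94.6) 26.5x26.0 a=-56.3 | top c=(431.7,94.7) 26.4x24.9 a=-16.8 mean [433.1  94.2  59.4]
slide 0.71 [280.4, 205.8, 13.3, 21.1] n 293 ztop 61.2 all c=(478.3,85.1) 67.8x26.8 a=-4.9 | top c=(497.9,83.4) 28.5x25.5 a=-10.7 mean [498.2  83.2  59.4]
slide 0.68 [226.7, 153.4, 21.4, 33.7] n 406 ztop 184.5 all c=(374.4,1.3) 186.4x35.3 a=0.2 | top c=(453.7,1.0) 26.9x26.0 a=81.2 mean [ 4.550e+02 -4.000e-01  1.829e+02]
```

View pics/s2.png

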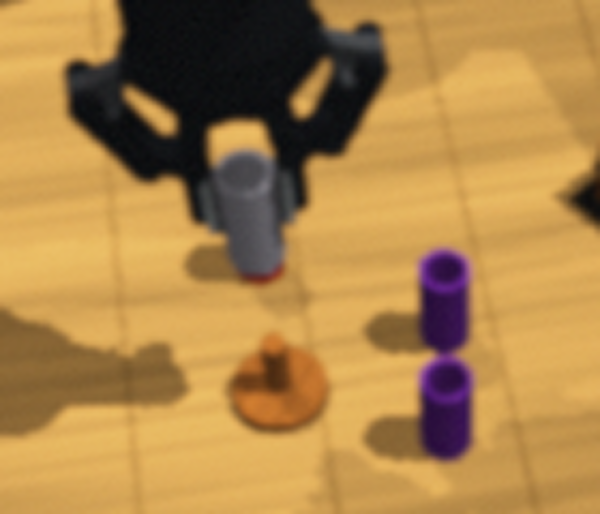

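The stand is upright and in place (280,385), and the slide hangs straight (red behind it is the red tube). Moving to the round mat.

Call:
move_arm:
  series:
    - [[0,0,3],[-0.02,-0.003,0],1]
    - [[0,0,6],[-0.05,-0.007,0],1]
    - [[0,0,9],[-0.08,-0.011,0],1]
    - [[0,0,12],[-0.11,-0.015,0],1]
    - [[0,0,16],[-0.14,-0.02,0],1]
    - [[0,0,20],[-0.17,-0.024,0],1]
    - [[0,0,24],[-0.2,-0.028,0],1]
    - [[0,0,27],[-0.23,-0.033,0],1]
    - [[0,0,28],[-0.2466,-0.035,0],1]
    - [[0,0,28],[-0.2466,-0.035,0],1]
    - [[0,0,28],[-0.2466,-0.035,0],1]

```text
t: 33.25
tcp_pos: [0.4171, -0.2457, 0.2245]
ee_rot: [[0.469, 0.883, -0.0], [0.883, -0.469, 0.001], [0.001, -0.001, -1.0]]
wrist_force: [-0.1, 0.4, -0.6]
opening: 0.0267
```

```bash
python3 - <<'E'
from h import *
go(.4176,-.2464,.107,62)
E
```

```text
turn [-0.03 -0.03  0.  ] shift [-0.0005  0.0008  0.1175] j [-34.1  20.6 117.4   0.   42.  -96.1] t 33.25 tcp [ 0.4171 -0.2457  0.2245] op 0.0267 F [-0.1  0.4 -0.6]
```

Call:
move_arm:
  series:
    - [[0,0,0],[0,0.001,0.03],1]
    - [[0,0,0],[0,0.001,0.06],1]
    - [[0,0,0],[0,0.001,0.085],1]
    - [[0,0,0],[0,0.001,0.102],1]
    - [[0,0,0],[0,0.001,0.112],1]
    - [[0,0,0],[0,0.001,0.116],1]
    - [[0,0,0],[0,0.001,0.1175],1]
    - [[0,0,0],[0,0.001,0.1175],1]

```text
t: 34.25
tcp_pos: [0.4184, -0.2469, 0.1076]
ee_rot: [[0.47, 0.883, 0.001], [0.883, -0.47, -0.0], [0.0, 0.001, -1.0]]
wrist_force: [0.1, -0.1, -0.7]
opening: 0.0268
```

Call:
move_arm:
  series:
    - [[0,0,0],[0,0,0.001],1]
    - [[0,0,0],[0,0,0.002],1]
    - [[0,0,0],[0,0,0.0025],1]
    - [[0,0,0],[0,0,0.0025],1]

```text
t: 34.75
tcp_pos: [0.4182, -0.2469, 0.1049]
ee_rot: [[0.47, 0.883, 0.001], [0.883, -0.47, 0.0], [0.0, 0.0, -1.0]]
wrist_force: [-0.4, -0.1, 4.3]
opening: 0.0269
```

Call:
move_arm:
  series:
    - [[0,0,0],[0,0,0],0.3]
    - [[0,0,0],[0,0,0],0.2]
    - [[0,0,0],[0,0,0],0.05]
    - [[0,0,0],[0,0,0],-0.2]
    - [[0,0,0],[0,0,0],-0.4]
    - [[0,0,0],[0,0,-0.001],-0.4]
    - [[0,0,0],[0,0,-0.02],-0.4]
    - [[0,0,0],[0,0,-0.06],-0.4]
    - [[0,0,0],[0,0,-0.11],-0.4]
    - [[0,0,0],[0,0,-0.16],-0.4]
    - [[0,0,0],[0,0,-0.2],-0.4]
    - [[0,0,0],[0,0,-0.2],-0.4]

```text
t: 36.25
tcp_pos: [0.4191, -0.2476, 0.3076]
ee_rot: [[0.47, 0.883, 0.005], [0.883, -0.47, -0.003], [-0.0, 0.006, -1.0]]
wrist_force: [-0.3, -0.5, -0.9]
opening: 0.0598
```

```bash
python3 - <<'E'
from h import *
t=snapshot('top');s=snapshot('scene')
for n in 'harmonica harmonica_mat small_box small_mat large_box large_mat frog slide_stand round_mat'.split(): look(t,n)
for n in 'harmonica small_box large_box large_mat slide_stand'.split(): look(s,n)
look(s,'slide',k=5)
cv2.imwrite('pics/f.png',np.hstack([t['frame'][60:360,140:520],s['frame'][100:400,20:420]]))
print(state()['t'])
E
```

```text
harmonica 0.66 [301.9, 132.0, 29.6, 37.8] n 476 ztop 25.7 all c=(642.3,22.5) 102.3x29.5 a=-29.1 | top c=(641.6,21.7) 101.4x26.9 a=-28.2 mean [641.9  22.6  23. ]
harmonica_mat 0.63 [298.9, 131.6, 37.4, 45.6] n 503 ztop 6.9 all c=(643.3,20.6) 124.1x49.3 a=-27.4 | top c=(643.3,20.6) 124.1x49.3 a=-27.4 mean [641.8  21.1   4.1]
small_box 0.61 [407.5, 156.5, 24.4, 38.0] n 797 ztop 37.5 all c=(589.9,-232.3) 88.8x59.5 a=-0.4 | top c=(587.3,-227.1) 81.3x44.8 a=-4.2 mean [ 587.2 -226.9   35. ]
small_mat 0.7 [405.6, 154.4, 21.2, 41.5] n 318 ztop 6.7 all c=(588.3,-228.2) 104.1x64.5 a=-2.0 | top c=(588.3,-228.2) 104.0x64.5 a=-2.0 mean [ 579.3 -216.1    4. ]
large_mat 0.95 [193.3, 223.1, 58.0, 62.2] n 460 ztop 6.3 all c=(388.4,250.3) 140.3x79.6 a=33.3 | top c=(388.4,250.3) 140.3x79.6 a=33.3 mean [394.2 231.9   3.6]
slide_stand 0.79 [314.7, 217.1, 19.2, 22.1] n 274 ztop 46.6 all c=(453.0,3.7) 46.3x41.8 a=45.2 | top c=(452.3,0.3) 11.8x11.7 a=0.5 mean [451.7   0.5  49. ]
round_mat 0.83 [413.4, 230.8, 22.1, 24.3] n 304 ztop 7.2 all c=(416.9,-242.8) 56.7x51.3 a=2.3 | top c=(416.9,-242.8) 56.7x51.3 a=2.
[... 756 characters left out ...]
56.4x50.5 a=24.0 | top c=(455.6,1.8) 13.7x7.6 a=87.7 mean [456.5   1.8  41.5]
slide 0.83 [278.2, 176.1, 11.7, 24.8] n 268 ztop 61.3 all c=(409.9,96.2) 74.6x25.7 a=-5.8 | top c=(432.1,94.2) 29.5x24.4 a=-10.4 mean [432.6  93.9  59.4]
slide 0.77 [277.0, 203.5, 17.8, 25.0] n 319 ztop 61.3 all c=(478.9,85.5) 66.5x31.7 a=0.4 | top c=(497.8,83.5) 27.6x25.5 a=-11.1 mean [498.1  83.5  59.5]
slide 0.69 [118.8, 192.9, 23.3, 28.1] n 327 ztop 64.1 all c=(404.7,-242.5) 57.4x26.1 a=-9.7 | top c=(419.1,-245.3) 26.5x25.3 a=-19.5 mean [ 419.6 -245.3   62. ]
slide 0.52 [235.0, 160.4, 11.4, 26.6] n 261 ztop 61.0 all c=(343.6,0.8) 77.1x29.7 a=0.2 | top c=(367.5,1.4) 26.3x26.2 a=13.7 mean [368.4   1.9  59. ]
37.1
```

View pics/f.png

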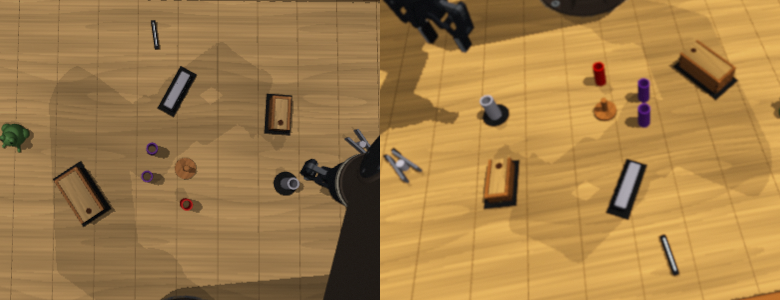

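All four pieces sit inside their mats. The stand is at (452,0) mm as before, the look-alikes and the frog are unmoved, and the arm is clear. Handing in.

```bash
python3 -c "
from bench import *
print(job_done())"
```

```text
the job is handed in; nothing more can be done
None
```

The job is done and handed in at about 37 s of robot time. I moved the harmonica, small box and large box in that order, from the top of the stack, each onto its own mat. Then I lifted the chrome slide straight off its post and stood it on the round mat. Each piece was lowered to light contact before release, with at most 18 N at the wrist.

**Last checks (top and scene cameras):**
- **Stack pieces:** the harmonica, small box and large box are within about 2–3 mm and 1° of their mat centres, all well inside the edges.
- **Slide:** it stands upright within about 2 mm of the round mat's centre.
- **Stand:** it is upright and showed no measurable shift. I had no position for its base alone before the lift, so this compares its post afterwards with where the slide stood.
- **Bystanders:** the purple and red tubes were measured and have not moved. The frog was not found by the detector in the last top picture; it stands in its place by eye.

**What disagreed:** the two cameras differ by 1–2 mm. In the last top picture the detector also missed the large box. The scene camera confirmed that it is on its mat.

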